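Find where the ink disc rubs

TASK

The green ink disc has a worn high spot, hidden underneath, that rubs on its red brake shoe somewhere in the turn. Turn the disc slowly by its wooden peg, counter-clockwise seen from above, until you feel the drag rise, then stop, let go and leave it standing there with the rubbing spot against the shoe. Leave the blue disc alone.

Things in the scene. Friction and masses are not known exactly. Their poses are not given: they have to be found in the camera images.
- ink_disc: Green disc, 210 mm across, on a fixed stand; turns either way about a vertical axis (under 2 N at the peg), stays where left. Origin on the axis, 30 mm above the table; flat top 32 mm above it; z up, peg towards its -x. The unseen rubbing spot, at an unknown angle, meets the shoe after 0.4 to 2.6 rad counter-clockwise, rubs over about 0.5 rad, then runs free. Rubbing soon adds 5 to 10 N at the peg.
- peg (a point): Upright round wooden peg of the green disc, fixed to it (it does not spin), 24 mm in diameter, 80 mm from the disc's axis. The point is on the peg's axis, 89 mm above the table; wood runs from 25 mm below it to 25 mm above it; the disc's top is 27 mm below it.
- shoe: Red spring-loaded brake shoe, block 48 x 28 x 20 mm between two steel cheeks at the green disc's rim, partly under the disc, top 51 mm above the table. Origin at its centre; own x points outward from the disc's axis. 121 mm from that axis while nothing rubs, pushed outward up to 4.5 mm while the high spot is against it. Not to be handled.
- spare_peg (a point): Peg of the blue disc, alike in size and make to the green one's, on a stand without a shoe. The point is on the peg's axis, 89 mm above the table. To be left alone.

How it is judged:
By the outcome, as a careful person would: the job done as asked, in the order asked, and still so for the second after the job is handed in, with the robot touching nothing.
It also fails if it takes over 45 s, if anything falls off the work surface, if the arm or the gripper's body presses on something with over 40 N, if the wrist force passes 120 N, or if a joint passes its speed limit or range.

ROBOT

A 6-joint arm with a two-finger parallel gripper is mounted at the origin on the work surface. World frame = base frame: x ahead of the robot, y to its left, z up, the work surface at z = 0. Lengths are in m, angles in rad, forces in N, time in s.
With the tool pointing down it reaches from about 0.375 to 0.975 m from the base axis. Payload 3.8 kg.
Tool frame: the origin (TCP) lies midway between the tips of the shut fingers; the grasp point (between the pads) lies 19 mm behind it; z points along the fingers, y is the direction in which the jaws open and shut (so a half turn about z gives the same grasp; the last joint's range is limited). The gripper opens to 85 mm and grips with 20 to 120 N. Pads are 22 mm wide; open, the fingers measure 114 mm over their backs; the gripper's body (76 mm by 85 mm) begins 54 mm behind the grasp point. The pads swing forward as they close: fully open they stand 13 mm farther back than shut.
Start: joints at [1.079, 0.264, 1.604, -0, 1.274, -0.037], TCP at [0.297, 0.606, 0.231] pointing down, gripper open.
Joint ranges: [-2.63, 2.63], [-0.94, 2.18], [0.31, 2.57], [-1.31, 4.45], [0, 2.66], [-2.55, 2.55]. Speed limits (rad/s): [2.57, 2.57, 3.14, 3.14, 3.14, 3.14].

INTERFACE

Orientations are given as a rotation vector (axis times angle).
In Python, from workcell import bot gives the robot as it stands.
- The arm moves only by the tool drive_tool, never from a script. Its argument "steps" is a list of rows, each a list of 2 entries, a list of its own where there are three numbers: the shift along the tool's x, y, z in mm, then the turn about the tool's z in degrees. In form: [[[dx, dy, dz], twist], ...]. A call has 1 to 8 rows; each row shifts and turns the commanded pose from where the row before left it, along the tool's axes as they then stand; what a row does not reach is not made up. A row lasts 1/12 s, in which the tool goes at most 41.7 mm and 7.16 degrees, less where a joint would pass 70% of its speed; a pose out of reach is approached as far as the arm can. A call is refused whole if a number of a shift passes 41.7 or a number of a turn 7.16, either way. A call with a gripper value outside its range is refused whole. "jaw" is the opening, from 0 (shut) to 1 (fully open), set as the call begins (left out, the last holds). The fingers move at their own pace and stop on an object; "force" is the grip in N (left out, the last holds). Time passes only in rows, so rows that do not move let the fingers close. It gives the time, the measured TCP pose, the force and the opening at its end, in the units of the state.
- bot.read_state(): the state, without advancing time (a new reading comes with each control period).
- bot.read_camera(name): name is "side" or "top"; returns the picture (480x640x3 uint8, red, green, blue); there is no depth.
- bot.camera_info(name): a dict with "fx", "fy", "cx", "cy" (pixels), "position" and "attitude" of the camera in the world. Camera axes: x right, y down, z forward; pixel columns grow to the right and rows downward; lengths in m; the calibration is good to about 2 mm. A picture is of the moment at which its call begins. camera_info takes no time and is no camera call.
- bot.finish_job(): hands the job in, once; it reports no verdict.
The state is a dict: "time": time; "q": joint angles; "joint_vel": joint speeds; "joint_torque": joint torques, N m; "tool_pos": TCP position; "tcp_rot": TCP orientation; "wrist_force": force on the tool from outside, world axes, zero at the start; "torque": the same for the moment, N m; "width": opening from 0.0 (shut) to 1.0 (fully open).
Only numpy, scipy, OpenCV 4.12 (cv2) and the standard library are available. Lean on these libraries where they do the work, as an engineer would, in place of code of your own. Each camera call takes 0.05 s, during which the arm holds its last target.

## Working session

There is one attempt and no reset: what is moved stays moved. The work goes in short steps, Python scripts to look and compute and a tool call to move; the robot and the scene stay as the last step left them, time stands still between calls to the robot, and variables do not carry over. Pictures are saved under pics/ and viewed, and the job is handed in when it is done.

Besides the shell and the picture viewer there is one more tool, called as a command line: name --argument value ..., lists and objects as JSON in quotes. drive_tool: Moves the arm, as the interface text tells. Its arguments: {"type":"object","properties":{"steps":{"type":"array","items":{"type":"array"}},"jaw":{"type":"number"},"force":{"type":"number"}},"required":["steps"]}

```bash
mkdir -p pics
python3 - <<'E'
from workcell import bot
import cv2
s=bot.read_state();print(s)
for n in("top","side"):
    print(n,bot.camera_info(n))
    cv2.imwrite(f"pics/{n}0.png",bot.read_camera(n)[:,:,::-1])
E
```

```text
{'time': 0.0, 'q': array([ 1.07908952e+00,  2.64760716e-01,  1.60539236e+00,  1.94784961e-06,
        1.27367219e+00, -3.68993725e-02]), 'joint_vel': array([ 6.69984079e-04, -3.52047228e-04,  9.29359173e-04,  6.42505889e-05,
       -2.04492148e-03, -5.87003859e-05]), 'joint_torque': array([ 5.52282727e-04, -5.15117884e+01, -3.67305851e+01,  7.46442311e-05,
        1.31824269e-02,  1.61514441e-05]), 'tool_pos': array([0.2961757 , 0.60573825, 0.229947  ]), 'tcp_rot': array([-0.70813701, -3.06014042,  0.00338381]), 'wrist_force': array([-0.5154035,  0.3743228, -0.8029006]), 'torque': array([-0.02182467, -0.02601829, -0.00877252]), 'width': 1.0049323620612434}
top {'fx': 438.3703414773738, 'fy': 438.3703414773738, 'cx': 318.9947790008903, 'cy': 242.06896954995696, 'position': array([ 0.47031187, -0.00550175,  0.74982813]), 'attitude': array([-2.14100811,  2.15779244, -0.21025364])}
side {'fx': 468.13137864953933, 'fy': 468.13137864953933, 'cx': 321.6388026723532, 'cy': 229.83139930513687, 'position': array([0.21814279, 0.3995798 , 0.43097867]), 'attitude': array([-0.77908203,  2.33183667, -1.33894311])}
```

View pics/top0.png

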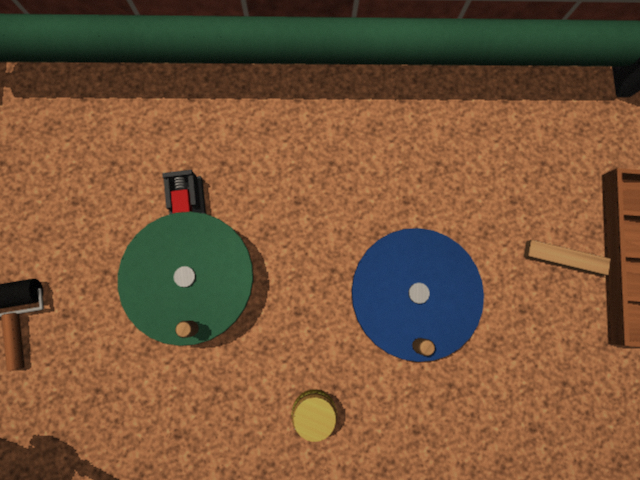

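View pics/side0.png

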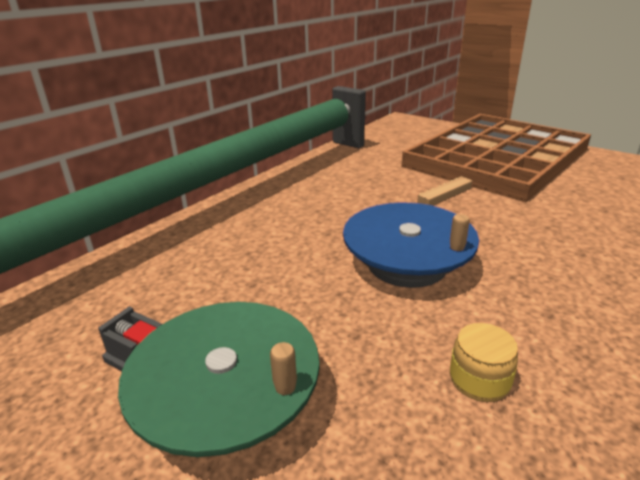

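```bash
cat > h.py <<'E'
import numpy as np, cv2
from scipy.spatial.transform import Rotation as R
from workcell import bot
def ray(n,u,v):
    c=bot.camera_info(n); d=R.from_rotvec(c["attitude"]).apply([(u-c["cx"])/c["fx"],(v-c["cy"])/c["fy"],1]); return np.array(c["position"]),d
def at(n,u,v,z):
    p,d=ray(n,u,v); return p+d*(z-p[2])/d[2]
def proj(n,P):
    c=bot.camera_info(n); q=R.from_rotvec(c["attitude"]).inv().apply(np.array(P)-c["position"]); return q[0]/q[2]*c["fx"]+c["cx"],q[1]/q[2]*c["fy"]+c["cy"]
E
python3 - <<'E'
from h import *
im={n:cv2.imread(f"pics/{n}0.png") for n in("top","side")}
def blob(n,lo,hi,roi):
    x0,y0,x1,y1=roi
    hsv=cv2.cvtColor(im[n][y0:y1,x0:x1],cv2.COLOR_BGR2HSV)
    m=cv2.inRange(hsv,lo,hi);k,l,st,ce=cv2.connectedComponentsWithStats(m)
    i=1+np.argmax(st[1:,4]);c=max(cv2.findContours((l==i).astype(np.uint8),0,1)[0],key=len)
    return c.reshape(-1,2)+[x0,y0],ce[i]+[x0,y0],st[i]
for n,roi in(("top",(100,190,270,360)),("side",(100,290,340,460))):
    c,ce,st=blob(n,(50,60,20),(95,255,255),roi)
    W=np.array([at(n,u,v,.062)[:2] for u,v in cv2.convexHull(c.astype(np.int32)).reshape(-1,2)]).astype(np.float32)
    print(n,"disc",cv2.minEnclosingCircle(W),cv2.fitEllipse(W*1000))
c,ce,st=blob("top",(5,60,120),(25,200,255),(172,318,196,340));print("pegtop",ce,st,at("top",*ce,.114))
# side peg top ellipse centre approx (284,350)
print(at("side",284,350,.114))
c,ce,st=blob("top",(0,180,60),(5,255,255),(165,180,200,215));print("shoe",ce,st,at("top",*ce,.051))
for v in(15,40,63): print("rail",at("top",184,v,.05)[0],at("top",184,v,.12)[0])
# triangulate rail top-right end: side (347,105)?,
E
python3 -c "
import cv2;i=cv2.imread('pics/top0.png')[150:360,100:270];cv2.imwrite('pics/c0.png',cv2.resize(i,None,fx=2.8,fy=2.8,interpolation=cv2.INTER_CUBIC))"
```

```text
top disc ((0.5316585302352905, 0.1812664121389389), 0.10443763434886932) ((531.2708740234375, 181.57723999023438), (207.13377380371094, 207.56961059570312), 125.5904541015625)
side disc ((0.5284009575843811, 0.18576735258102417), 0.10561070591211319) ((528.4910888671875, 184.70472717285156), (206.10360717773438, 211.024169921875), 64.53105926513672)
pegtop [182.58682635 328.94610778] [  4   4  14  15 167] [0.45258273 0.16827724 0.114     ]
[0.45065886 0.16706886 0.114     ]
shoe [179.75505051 200.55808081] [  5   9  20  24 396] [0.65594405 0.19832283 0.051     ]
rail 0.9913625244026204 0.9392446627698233
rail 0.943258413410228 0.8959521442750145
rail 0.899858145010801 0.856892968591277
```

View pics/c0.png

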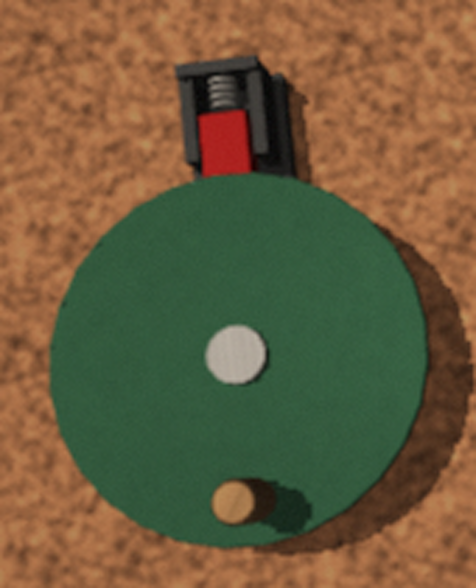

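```bash
cat >> h.py <<'E'
def rel(P):
    s=bot.read_state();r=R.from_rotvec(s["tcp_rot"]);M=r.as_matrix()
    print("t",round(s["time"],2),"tcp",s["tool_pos"].round(4),"yang",np.degrees(np.arctan2(M[1,1],M[0,1])).round(2),"z",M[:,2].round(3),"F",s["wrist_force"].round(1),"w",round(s["width"],3),"rel mm",(1000*r.inv().apply(np.array(P)-s["tool_pos"])).round(1),"q6",s["q"][5].round(2))
E
python3 -c "
from h import *
rel([.4517,.1677,.2])"
```

```text
t 0.1 tcp [0.2962 0.6058 0.2301] yang 63.94 z [-0.001 -0.002 -1.   ] F [-0.2 -0.4 -0.3] w 0.998 rel mm [-332.1 -325.2   30.7] q6 -0.04
```

drive_tool --steps '[[[-10,-10,0],7.1],[[-20,-20,0],0],[[-21,-21,0],0],[[-21,-21,0],0],[[-21,-21,0],0],[[-21,-21,0],0],[[-21,-21,0],0],[[-21,-21,0],0]]'

```text
time: 0.77
tool_pos: [0.3432, 0.3893, 0.2307]
tcp_rot: [-0.896, -3.011, 0.001]
wrist_force: [0.1, -0.5, 0.4]
width: 1.0
```

```bash
python3 -c "
from h import *
rel([.4517,.1677,.2])"
```

```text
t 0.77 tcp [0.3432 0.3893 0.2307] yang 56.86 z [-0.001 -0.001 -1.   ] F [ 0.1 -0.5  0.4] w 1.0 rel mm [-212.  -126.2   30.8] q6 -0.19
```

drive_tool --steps '[[[-25,-12,0],0],[[-25,-12,0],0],[[-25,-12,0],0],[[-25,-12,0],0],[[-25,-12,0],0],[[-20,-12,0],0],[[-20,-12,0],0],[[0,0,0],7.1]]'

```text
time: 1.43
tool_pos: [0.4368, 0.2271, 0.2308]
tcp_rot: [1.085, 2.947, -0.003]
wrist_force: [0.7, 1.0, 0.4]
width: 1.0
```

drive_tool --steps '[[[0,0,0],7.1],[[0,0,0],7.1],[[0,0,0],7.1],[[0,0,0],7.1],[[0,0,0],7.1],[[0,0,0],7.1],[[0,0,0],7.1],[[0,0,0],7.1]]'

```text
time: 2.1
tool_pos: [0.4353, 0.2301, 0.2308]
tcp_rot: [-2.36, -2.073, 0.002]
wrist_force: [-0.0, -0.6, -0.4]
width: 1.002
```

drive_tool --steps '[[[0,0,0],7.1],[[0,0,0],7.1],[[0,0,0],7.1],[[0,0,0],7.1],[[0,0,0],7.1],[[0,0,0],7.1],[[0,0,0],7.1],[[0,0,0],7.1]]'

```text
time: 2.77
tool_pos: [0.4353, 0.2302, 0.2307]
tcp_rot: [3.062, 0.701, -0.002]
wrist_force: [-0.6, 0.1, 0.0]
width: 0.999
```

```bash
python3 -c "
from h import *
rel([.4517,.1677,.2])"
```

```text
t 2.77 tcp [0.4353 0.2302 0.2307] yang -64.21 z [-0.001 -0.    -1.   ] F [-0.6  0.1  0. ] w 0.999 rel mm [-12.3  63.4  30.7] q6 1.56
```

drive_tool --steps '[[[-4,20,0],0],[[-4,22,0],0],[[-4,21,0],0],[[0,0,10],7.1],[[0,0,20],7.1],[[0,0,20],0.6],[[0,0,10],0],[[0,0,0],0]]'

```text
time: 3.43
tool_pos: [0.4502, 0.1677, 0.1681]
tcp_rot: [3.125, 0.311, -0.01]
wrist_force: [-1.3, 0.5, 0.1]
width: 0.997
```

Run:
```python
from h import *
rel([.4517,.1677,.076])
for n in("top","side"): cv2.imwrite(f"pics/{n}1.png",bot.read_camera(n)[:,:,::-1])
```

```text
t 3.43 tcp [0.4502 0.1677 0.1681] yang -78.62 z [-0.006 -0.002 -1.   ] F [-1.3  0.5  0.1] w 0.997 rel mm [ 2.1  0.2 92.1] q6 1.68
```

View pics/top1.png

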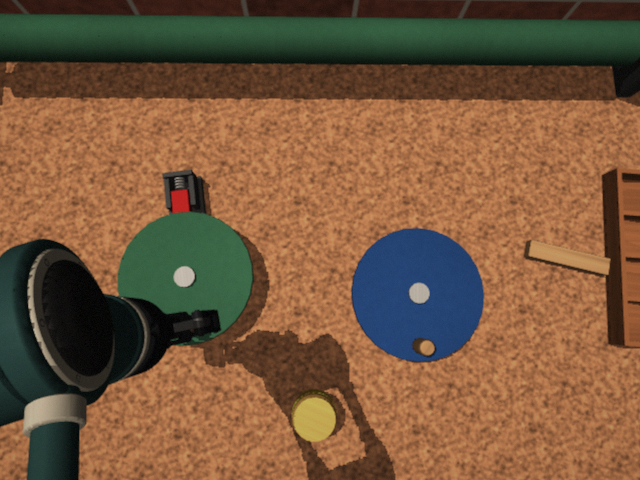

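View pics/side1.png

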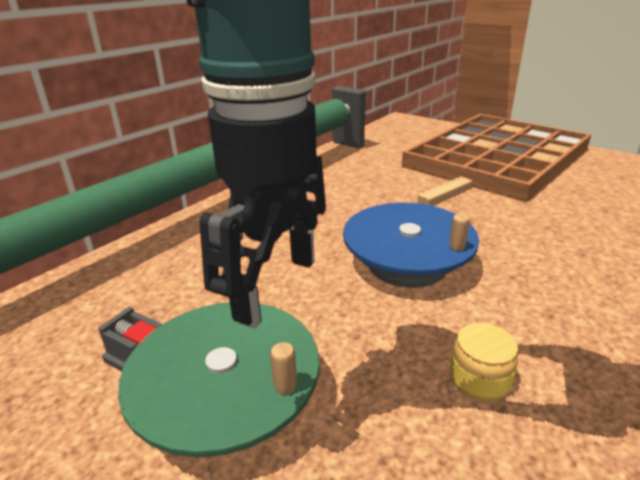

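The side view shows the open fingers above the green peg (peg at 284,350), and nothing is touched yet. I'm going down around the peg.

drive_tool --steps '[[[1,0,12],0],[[0,0,18],0],[[0,0,18],0],[[0,0,18],0],[[0,0,14],0],[[0,0,10],0],[[0,0,0],0],[[0,0,0],0]]'

```text
time: 4.2
tool_pos: [0.4537, 0.1688, 0.0813]
tcp_rot: [3.126, 0.311, -0.0]
wrist_force: [0.0, -0.4, -0.1]
width: 0.996
```

Run:
```python
from h import *
rel([.4517,.1677,.076])
for n in("side",): cv2.imwrite(f"pics/{n}2.png",bot.read_camera(n)[:,:,::-1])
```

```text
t 4.2 tcp [0.4537 0.1688 0.0813] yang -78.64 z [-0. -0. -1.] F [ 0.  -0.4 -0.1] w 0.996 rel mm [-2.2  0.7  5.3] q6 1.68
```

View pics/side2.png

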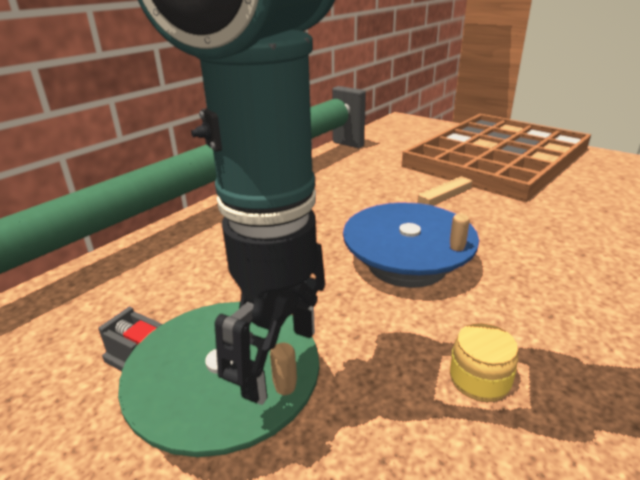

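drive_tool --steps '[[[-2,0.5,4],0],[[0,0,0],0],[[0,0,0],0],[[0,0,0],0],[[0,0,0],0],[[0,0,0],0],[[0,0,0],0]]' --jaw 0.45 --force 25

```text
time: 4.83
tool_pos: [0.4519, 0.1679, 0.0774]
tcp_rot: [-3.126, -0.31, -0.0]
wrist_force: [0.1, 0.5, 0.1]
width: 0.451
```

Run:
```python
from h import *
rel([.4517,.1677,.076])
print(proj("side",[.4517,.1677,.1]))
i=bot.read_camera("side")[:,:,::-1]
cv2.imwrite("pics/side3.png",cv2.resize(i[280:460,180:380],None,fx=3,fy=3))
```

```text
t 4.83 tcp [0.4519 0.1679 0.0774] yang -78.66 z [ 0.  0. -1.] F [0.1 0.5 0.1] w 0.451 rel mm [-0.2  0.1  1.4] q6 1.68
(np.float64(283.6388348371132), np.float64(360.728030804221))
```

View pics/side3.png

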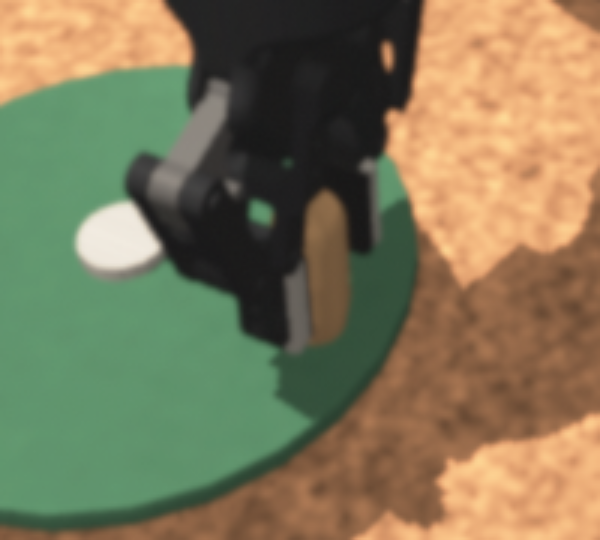

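The peg sits between the pads with no contact force. Closing the jaws now.

drive_tool --steps '[[[0,0,0],0],[[0,0,0],0],[[0,0,0],0],[[0,0,0],0],[[0,0,0],0],[[0,0,0],0]]' --jaw 0 --force 25

```text
time: 5.38
tool_pos: [0.4518, 0.1679, 0.0774]
tcp_rot: [-3.126, -0.31, 0.0]
wrist_force: [-1.6, 0.5, 2.6]
width: 0.275
```

```bash
cat >> h.py <<'E'
def drag():
    s=bot.read_state();C=np.array([.530,.183]);M=R.from_rotvec(s["tcp_rot"]).as_matrix()
    d=s["tool_pos"][:2]-C;a=np.arctan2(d[1],d[0]);F=s["wrist_force"]
    er=d/np.hypot(*d);et=np.array([-er[1],er[0]])
    y=np.degrees(np.arctan2(M[1,1],M[0,1]))
    print("t",round(s["time"],2),"ang",np.degrees(a).round(1)%360,"yang+270",round(y+270,1),"r",(1000*np.hypot(*d)).round(1),"z",s["tool_pos"][2].round(4),"Ft %.2f Fr %.2f Fz %.2f"%(F[:2]@et,F[:2]@er,F[2]),"Tz %.2f"%s["torque"][2],"w",round(s["width"],3))
E
python3 -c "
from h import *
drag()"
```

```text
t 5.38 ang 190.9 yang+270 191.3 r 79.7 z 0.0774 Ft -0.79 Fr 1.49 Fz 2.56 Tz 0.09 w 0.275
```

drive_tool --steps '[[[0.02,2,0],-1.43],[[0.02,2,0],-1.43],[[0.02,2,0],-1.43],[[0.02,2,0],-1.43],[[0.02,2,0],-1.43],[[0.02,2,0],-1.43],[[0.02,2,0],-1.43],[[0.02,2,0],-1.43]]'

```text
time: 6.05
tool_pos: [0.4563, 0.1526, 0.0774]
tcp_rot: [-3.079, -0.622, 0.001]
wrist_force: [-2.6, 0.1, 3.0]
width: 0.273
```

```bash
python3 -c "
from h import *
drag()"
```

```text
t 6.05 ang 202.4 yang+270 202.8 r 79.8 z 0.0774 Ft -1.10 Fr 2.35 Fz 3.00 Tz 0.06 w 0.273
```

drive_tool --steps '[[[0.02,2,0],-1.43],[[0.02,2,0],-1.43],[[0.02,2,0],-1.43],[[0.02,2,0],-1.43],[[0.02,2,0],-1.43],[[0.02,2,0],-1.43],[[0.02,2,0],-1.43],[[0.02,2,0],-1.43]]'

```text
time: 6.72
tool_pos: [0.4638, 0.1384, 0.0774]
tcp_rot: [-3.002, -0.926, 0.001]
wrist_force: [-2.2, 0.1, 4.0]
width: 0.273
```

```bash
python3 -c "
from h import *
drag()"
```

```text
t 6.72 ang 214.0 yang+270 214.3 r 79.9 z 0.0774 Ft -1.33 Fr 1.74 Fz 3.95 Tz 0.05 w 0.273
```

drive_tool --steps '[[[0.02,2,0],-1.43],[[0.02,2,0],-1.43],[[0.02,2,0],-1.43],[[0.02,2,0],-1.43],[[0.02,2,0],-1.43],[[0.02,2,0],-1.43]]'

```text
time: 7.22
tool_pos: [0.4711, 0.1289, 0.0774]
tcp_rot: [-2.924, -1.148, 0.001]
wrist_force: [-2.8, 0.3, 3.7]
width: 0.273
```

```bash
python3 -c "
from h import *
drag()"
```

```text
t 7.22 ang 222.6 yang+270 222.9 r 80.0 z 0.0774 Ft -2.16 Fr 1.87 Fz 3.68 Tz 0.07 w 0.273
```

drive_tool --steps '[[[0.02,2,0],-1.43],[[0.02,2,0],-1.43],[[0.02,2,0],-1.43],[[0.02,2,0],-1.43],[[0.02,2,0],-1.43]]'

```text
time: 7.63
tool_pos: [0.4783, 0.1219, 0.0774]
tcp_rot: [2.847, 1.328, -0.002]
wrist_force: [-3.1, -0.5, 4.2]
width: 0.276
```

```bash
python3 -c "
from h import *
drag()"
```

```text
t 7.63 ang 229.8 yang+270 230.0 r 80.1 z 0.0774 Ft -2.09 Fr 2.37 Fz 4.22 Tz 0.02 w 0.276
```

drive_tool --steps '[[[0.02,2,0],-1.43],[[0.02,2,0],-1.43],[[0.02,2,0],-1.43],[[0.02,2,0],-1.43],[[0.02,2,0],-1.43],[[0.02,2,0],-1.43]]'

```text
time: 8.13
tool_pos: [0.488, 0.1147, 0.0774]
tcp_rot: [2.739, 1.538, -0.002]
wrist_force: [-2.6, -0.8, 4.3]
width: 0.27
```

```bash
python3 -c "
from h import *
drag()"
```

```text
t 8.13 ang 238.4 yang+270 238.6 r 80.1 z 0.0774 Ft -1.77 Fr 2.00 Fz 4.34 Tz 0.03 w 0.27
```

drive_tool --steps '[[[0.02,2,0],-1.43],[[0.02,2,0],-1.43],[[0.02,2,0],-1.43],[[0.02,2,0],-1.43],[[0.02,2,0],-1.43],[[0.02,2,0],-1.43]]'

```text
time: 8.63
tool_pos: [0.4976, 0.1096, 0.0774]
tcp_rot: [-2.616, -1.736, 0.004]
wrist_force: [-6.8, 0.3, 7.9]
width: 0.269
```

```bash
python3 -c "
from h import *
drag()"
```

```text
t 8.63 ang 246.2 yang+270 247.1 r 80.2 z 0.0774 Ft -6.32 Fr 2.45 Fz 7.95 Tz -0.29 w 0.269
```

Tangential drag jumped from about 2 N to 6.3 N. I'll make a small confirming advance.

drive_tool --steps '[[[0.02,2,0],-1.43],[[0.02,2,0],-1.43],[[0.02,2,0],-1.43]]'

```text
time: 8.88
tool_pos: [0.5032, 0.1073, 0.0774]
tcp_rot: [-2.549, -1.833, 0.004]
wrist_force: [-5.7, -0.0, 8.1]
width: 0.275
```

Run:
```python
from h import *
drag()
i=bot.read_camera("top")[:,:,::-1]
cv2.imwrite("pics/top4.png",i)
a=cv2.imread("pics/top0.png")
cv2.imwrite("pics/c4.png",cv2.resize(np.hstack([a[160:230,150:220],i[160:230,150:220]]),None,fx=5,fy=5,interpolation=cv2.INTER_CUBIC))
```

```text
t 8.88 ang 250.5 yang+270 251.4 r 80.3 z 0.0774 Ft -5.39 Fr 1.93 Fz 8.12 Tz -0.27 w 0.275
```

View pics/c4.png

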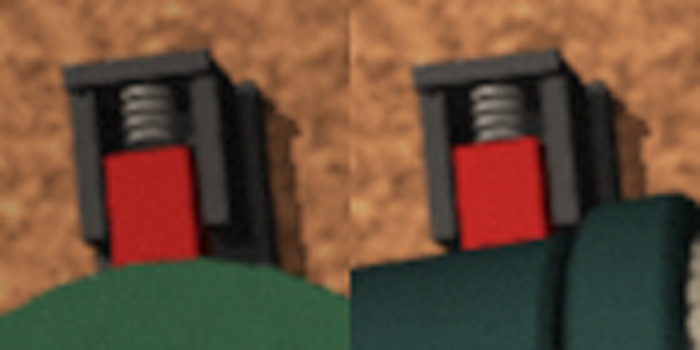

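The shoe is visibly pushed outward: its outer edge moved about 2 px, or 3 mm, compressing the spring. I'll nudge slightly further in, let it settle and release.

drive_tool --steps '[[[0.02,2,0],-1.43],[[0.01,1,0],-0.7],[[0,0,0],0],[[0,0,0],0]]'

```text
time: 9.27
tool_pos: [0.5065, 0.1062, 0.0774]
tcp_rot: [-2.516, -1.879, 0.004]
wrist_force: [-4.6, -0.6, 5.9]
width: 0.27
```

```bash
python3 -c "
from h import *
drag()"
```

```text
t 9.27 ang 253.0 yang+270 253.5 r 80.3 z 0.0774 Ft -4.21 Fr 1.90 Fz 5.86 Tz -0.06 w 0.27
```

drive_tool --steps '[[[0,0,0],0],[[0,0,0],0],[[0,0,0],0],[[0,0,0],0],[[0,0,0],0],[[0,0,0],0]]' --jaw 0.7

```text
time: 9.77
tool_pos: [0.5076, 0.1066, 0.0772]
tcp_rot: [2.517, 1.88, -0.0]
wrist_force: [-0.3, -0.1, -0.5]
width: 0.698
```

```bash
python3 -c "
from h import *
drag()"
```

```text
t 9.77 ang 253.6 yang+270 253.5 r 79.6 z 0.0772 Ft -0.26 Fr 0.20 Fz -0.54 Tz -0.00 w 0.698
```

Released, and the force reads zero. Now straight up and clear of the disc.

drive_tool --steps '[[[0,0,-8],0],[[0,0,-16],0],[[0,0,-20],0],[[0,0,-25],0],[[0,0,-25],0],[[0,0,-25],0],[[0,0,-20],0],[[0,0,-5],0]]'

```text
time: 10.43
tool_pos: [0.51, 0.107, 0.2264]
tcp_rot: [2.514, 1.878, 0.011]
wrist_force: [0.6, 0.0, 1.0]
width: 0.7
```

drive_tool --steps '[[[-10,0,0],0],[[-20,-10,0],0],[[-20,-20,0],0],[[-20,-20,0],0],[[-10,-20,0],0],[[0,0,0],0],[[0,0,0],0]]'

```text
time: 11.02
tool_pos: [0.4158, 0.049, 0.2195]
tcp_rot: [-2.517, -1.879, 0.003]
wrist_force: [0.0, 0.6, 0.6]
width: 0.698
```

Run:
```python
from h import *
drag()
i=bot.read_camera("top")[:,:,::-1]
cv2.imwrite("pics/top5.png",i)
i=bot.read_camera("side")[:,:,::-1]
cv2.imwrite("pics/side5.png",i)
```

```text
t 11.02 ang 229.6 yang+270 253.5 r 176.1 z 0.2195 Ft -0.33 Fr -0.45 Fz 0.55 Tz 0.02 w 0.698
```

View pics/top5.png

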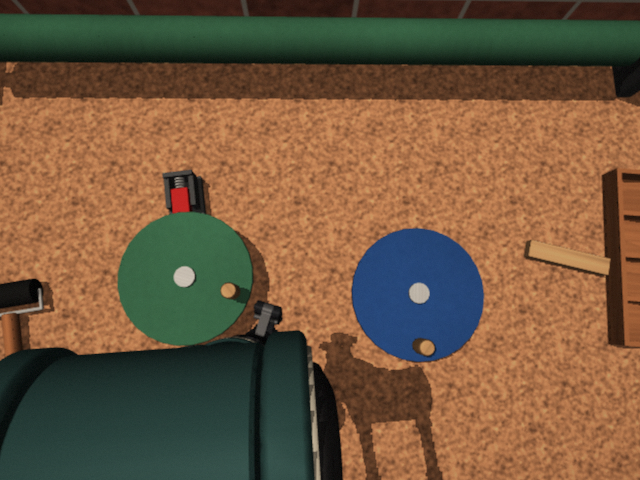

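View pics/side5.png

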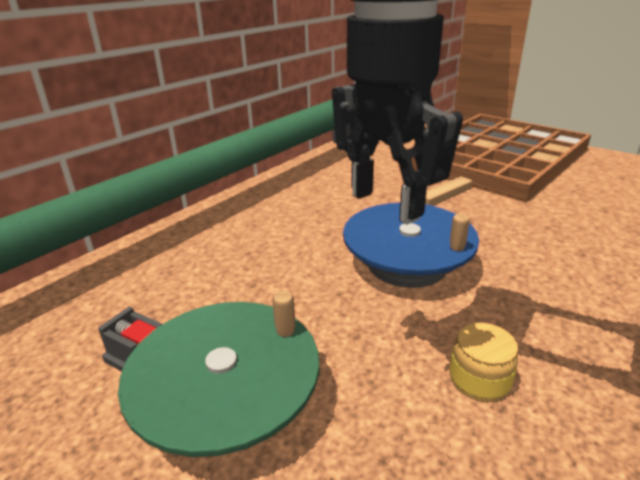

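Run:
```python
from h import *
def red(f):
    m=cv2.inRange(cv2.cvtColor(cv2.imread(f),cv2.COLOR_BGR2HSV)[180:215,165:200],(0,180,60),(5,255,255))
    r=np.where(m.sum(1)>255*8)[0];return r.min()+180,r.max()+180,(m>0).sum()
for f in("top0","top1","top4","top5"): print(f,red(f"pics/{f}.png"))
P=at("top",229,290,.114);d=P[:2]-[.53,.183];print(P,np.hypot(*d),np.degrees(np.arctan2(d[1],d[0]))%360)
a,b=[cv2.imread(f"pics/top{i}.png") for i in(0,5)]
cv2.imwrite("pics/c5.png",cv2.resize(np.hstack([a[160:230,150:220],b[160:230,150:220]]),None,fx=5,fy=5,interpolation=cv2.INTER_CUBIC))
```

```text
top0 (np.int64(190), np.int64(211), np.int64(396))
top1 (np.int64(190), np.int64(211), np.int64(396))
top4 (np.int64(188), np.int64(208), np.int64(366))
top5 (np.int64(188), np.int64(211), np.int64(434))
[0.50675557 0.1044188  0.114     ] 0.08194699134776565 253.52170725765362
```

View pics/c5.png

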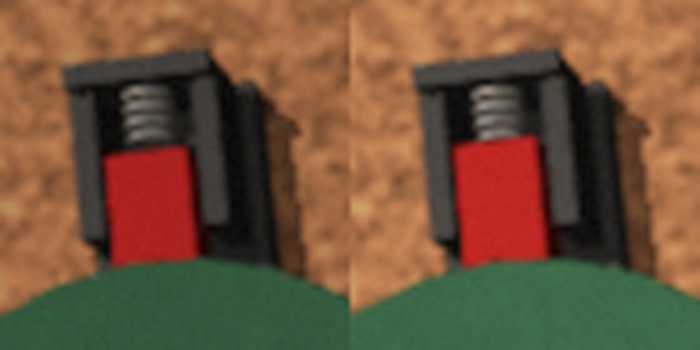

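The shoe is still pushed out about 2 px and the peg stands at 253.5°, where I left it. The blue disc hasn't moved and the arm is clear. Handing in.

```bash
python3 -c "
from workcell import bot
print(bot.finish_job())"
```

```text
the job is handed in; nothing more can be done
None
```

I turned the green disc counter-clockwise by its peg from about 191° to 253.5° (about 1.1 rad) and left it with the rubbing spot against the shoe. I then let go, moved the arm clear and handed the job in at about 11 s.

- **Drag:** the force at the peg was about 1–2 N until somewhere between 238° and 246°, then rose to about 6.3 N. I went roughly 7° further to be well into the rub, then stopped. With the disc at rest the force read 4.2 N.
- **Force below expectation:** the rise over free running was about 4.5 N at its peak, slightly under the stated 5–10 N. The shoe's movement is what confirms the rub.
- **Shoe:** after letting go, the top picture shows it still pushed outward by about 2 px, roughly 3 mm of its 4.5 mm travel.
- **Final state:** the peg stayed where I left it (253.5° in the picture, 253.0–253.6° from the arm). The wrist force was about zero, the gripper was clear of everything, and the blue disc had not moved.

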